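Make up two milling job kits from the stock

ROBOT

A 6-joint arm with a two-finger parallel gripper is mounted at the origin on a cart in front of the work surface, level with it; the furniture and walls round the work are solid. World frame = base frame: x ahead of the robot, y to its left, z up, the work surface at z = 0. Lengths are in m, angles in degrees, forces in N, time in s.
With the tool pointing down it reaches from about 0.35 to 0.95 m from the base axis. Payload 17.4 kg.
Tool frame: the origin (TCP) lies midway between the tips of the shut fingers; the grasp point (between the pads) lies behind it (manip.grip_point_offset is the z of the grasp point in the tool frame, in m); z points along the fingers, y is the line along which they close (so a half turn about z gives the same grasp; the last joint's range is limited). The gripper opens to 93 mm and grips with 3 to 60 N. Pads are 15 mm wide; open, the fingers measure 128 mm over their backs; the gripper's body (75 mm by 188 mm) begins 65 mm behind the grasp point.
Start: joints at [68.595, 6.646, 82.598, -0, 90.757, -2.166], TCP at [0.222, 0.637, 0.219] pointing down, gripper open.
Joint ranges: [-162.19, 162.19], [-47.58, 125.68], [4.15, 143.07], [-65.23, 245.23], [0.69, 171.88], [-170.13, 170.13]. Speed limits (degrees/s): [108.29, 108.29, 127.2, 180, 180, 180].

INTERFACE

Orientations are given as [roll, pitch, yaw] about the fixed x, y, z axes, in that order (R = Rz(yaw) Ry(pitch) Rx(roll)).
In Python, from workcell import manip gives the robot as it stands.
- The arm moves only by the shell command python3 -m pendant 'ROWS' [OPENING] [FORCE]. ROWS is text: rows parted by semicolons, each of 4 numbers parted by spaces: the shift along the tool's x, y, z in cm, then the turn about the tool's z in degrees. In form: tx ty tz roll; .... A call has 1 to 12 rows; each row shifts and turns the commanded pose from where the row before left it, along the tool's axes as they then stand; what a row does not reach is not made up. A row lasts 1/10 s, in which the tool goes at most 50 mm and 8.59 degrees, less where a joint would pass 70% of its speed; a pose out of reach is approached as far as the arm can. A call with a gripper value outside its range is refused whole. OPENING is the opening, from 0 (shut) to 1 (fully open), set as the call begins (- or left out, the last holds). The fingers move at their own pace and stop on an object; FORCE is the grip in N (left out, the last holds). Time passes only in rows, so rows that do not move let the fingers close. It gives the time, the measured TCP pose, the force, the opening and the grip force at its end, in the units of the state.
- manip.sense(): the state, without advancing time (a new reading comes with each control period).
- manip.get_image(name): name is "side" or "top" or "wrist"; returns a dict with "image" (420x560x3 uint8, red, green, blue), "depth" (420x560 float32, m along the optical axis (not along the pixel's ray), 0 where there is no reading), "camera_matrix" (3x3 intrinsics, pixels), "extrinsics" (4x4, takes a point from camera to world coordinates); the wrist camera has in their place "tool_from_camera" (4x4, takes a point from camera to tool coordinates, whose origin is the TCP and whose axes are the flange's). Camera axes: x right, y down, z forward; pixel columns grow to the right and rows downward; lengths in m; the calibration is good to about 2 mm. The wrist camera is an equidistant fisheye: a pixel r from the principal point sees the ray r / f radians off the axis. A picture is of the moment at which its call begins: read the wrist's pose just before it.
- manip.sign_off(): hands the job in; it is judged then, once.
Trained networks look in a picture, given as the dict that the camera call returned (one of the last four; its "shot" number tells which), for a name from the list of things; names that differ only in an ending like _2 or _b are one class to them, and where a whole thing is asked for, a point or a joint stands for the part that bears it (a point fixed in the world has none). Each returns a list of dicts, best first, with "p" (0 to 1); they miss things now and then, are a little off and sometimes report something else, mostly with a low value. They report only what shows in the picture. A call takes as long as a camera call.
- manip.boxes_of(picture, query): "at" ([x, y, z] in m, in world coordinates, good to about 4 mm: the middle of the surface that is visible of it).
- manip.landmark_of(picture, query): "at" ([x, y, z] in m, in world coordinates, good to about 4 mm: a listed point, or the origin of a listed thing).
The state is a dict: "clock": time; "joint_pos": joint angles; "qvel": joint speeds; "joint_torque": joint torques, N m; "eef_pos": TCP position; "orientation": TCP orientation; "force": force on the tool from outside, world axes, zero at the start; "torque": the same for the moment, N m; "width": opening from 0.0 (shut) to 1.0 (fully open); "gripper_force": force on a finger pad.
Only numpy, scipy, OpenCV 4.12 (cv2) and the standard library are available. Lean on these libraries where they do the work, as an engineer would, in place of code of your own. Each camera call takes 0.05 s, during which the arm holds its last target. There are 200 camera calls.

TASK

Make up the two milling kits in the low wooden trays: the three-bay tray gets the plain aluminium blank, the tool holder with its end mill, and one collet; the two-bay tray gets the step block and the other collet (either collet may go in either kit). Set every piece down upright on the tray floor in the bay that fits it, the collet taking the smallest bay of each tray, and leave the drilled steel block, the jar of screws and the wooden offcut where they are.

Things in the scene. Friction and masses are not known exactly. Their poses are not given: they have to be found in the camera images.
- tray_three: fixed low pale-wood tray with three bays, 110 (x) x 138 (y) x 14 mm high, walls, dividers and floor 4 mm thick. Origin: centre of underside, z up; yaw within 0.15 rad. Bays, inside x by y mm (centre in tray x, y): blank 102 x 66 (0, -32), its 82 mm length along tray x; tool holder 58 x 60 (+22, +35); collet 40 x 60 (-31, +35).
- tray_two: fixed low pale-wood tray with two bays, 112 (x) x 52 (y) x 14 mm high, walls, divider and floor 4 mm thick. Origin: centre of underside, z up; yaw within 0.3 rad. Bays, inside x by y mm (centre in tray x, y): step block 62 x 44 (-25, 0), its 44 mm length along tray x; collet 38 x 44 (+29, 0).
- blank: sawn bright aluminium block, plain but for a thin dark saw line on top, 50 (its x) x 82 (its y) x 30 mm high, 0.33 kg, lying on the 3 mm thick blue mouse pad (a 460 mm tall open computer frame stands right of the pad, front at x = 0.62 m, y from -0.07 to 0.18 m: swing round it); grasp across the 50 mm width. Origin: centre of the underside; z up.
- holder: steel collet holder with an end mill sticking up, standing upright, 89 mm tall, 0.28 kg: round flange of 42 mm diameter from 0 to 34 mm height, round nut of 32 mm diameter from 34 to 52 mm (grasp here), cutter of 10 mm diameter above. Origin: centre of the underside; z up.
- collet_a: round slotted steel spring collet standing on its narrow nose, about 21 mm diameter, 32 mm tall, 0.05 kg; grasp the body in its upper half. Origin: centre of the underside; z up. Same as collet_b.
- collet_b: a second collet just like collet_a: about 21 mm diameter, 32 mm tall, 0.05 kg. Origin: centre of the underside; z up.
- step_block: dark steel block cut as a small staircase, 25 (its x) x 44 (its y) x 32 mm high, 0.13 kg; the stairs rise along its +y, from 5 mm at the low end to full height over the last 11 mm, about 23 mm at the middle; grasp across the 25 mm width, about 6 mm from the middle toward the high end. Origin: centre of the underside; z up.
- drilled_block: bystander: steel block with rows of holes, 51 x 76 x 25 mm, loose; not part of a kit, stays where it is. Origin: centre of the underside.
- jar: bystander: clear screw-top jar with black lid, 58 mm diameter, 77 mm tall, loose; stays where it is. Origin: centre of the underside.
- offcut: bystander: pine offcut, 45 x 124 x 43 mm, loose; stays where it is. Origin: centre of the underside.

How it is judged:
By the outcome, as a careful person would: the job done as asked, in the order asked, and still so for the second after the job is handed in, with the robot touching nothing.
It also fails if it takes over 131 s, if anything falls off the work surface, if the arm or the gripper's body presses on something with over 40 N, if the wrist force passes 120 N, or if a joint passes its speed limit or range.

## Working session

There is one attempt and no reset: what is moved stays moved. The work goes in short steps, Python scripts to look and compute and a shell command to move; the robot and the scene stay as the last step left them, time stands still between calls to the robot, and variables do not carry over. Pictures are saved under pics/ and viewed, at most 14 in all, crops included, and the job is handed in when it is done.

```bash
mkdir -p pics; ls; cat > h.py <<'E'
import numpy as np, cv2
from workcell import manip
def save(d,n): cv2.imwrite(f'pics/{n}.png',cv2.cvtColor(d['image'],cv2.COLOR_RGB2BGR))
def cloud(d):
    K=np.array(d['camera_matrix']);T=np.array(d['extrinsics']);z=d['depth']
    v,u=np.mgrid[:z.shape[0],:z.shape[1]]
    P=np.stack([(u-K[0,2])/K[0,0]*z,(v-K[1,2])/K[1,1]*z,z],-1)@T[:3,:3].T+T[:3,3]
    P[z==0]=np.nan
    return P
E
python3 - <<'E'
from h import *
print(manip.sense(), manip.grip_point_offset)
for c in ('top','side'):
    d=manip.get_image(c); save(d,c)
    np.savez(c,**{k:np.array(v) for k,v in d.items()})
    print(c,np.round(d['extrinsics'],3).tolist())
    for q in 'tray_three tray_two blank holder collet_a step_block drilled_block jar offcut'.split():
        print(q,'L',[(np.round(r['at'],3).tolist(),round(r['p'],2)) for r in manip.landmark_of(d,q)[:3]],
          'B',[(np.round(r['at'],3).tolist(),round(r['p'],2)) for r in manip.boxes_of(d,q)[:3]])
E
```

```text
pics
{'clock': 0.0, 'joint_pos': array([ 6.85947576e+01,  6.67484931e+00,  8.26343788e+01,  1.19488065e-03,
        9.07558913e+01, -2.16734513e+00]), 'qvel': array([-0.04923666,  0.03632536,  0.12325928, -0.02788877, -0.01289441,
       -0.02954633]), 'joint_torque': array([-4.60870706e-04, -7.21242714e+01, -6.22619462e+01,  7.78938504e-02,
        2.37055676e-02, -8.91818536e-05]), 'eef_pos': array([0.22235631, 0.63712123, 0.21791146]), 'orientation': array([-1.79934972e+02, -3.65664358e-03,  1.60762116e+02]), 'force': array([-1.41507141, -0.22486113, -0.1303006 ]), 'torque': array([-0.01381032,  0.0040091 ,  0.03005766]), 'gripper_force': 0.0, 'width': 1.0005405183323606} -0.0188
top [[0.029, -0.99, 0.138, 0.317], [-1.0, -0.027, 0.012, 0.004], [-0.008, -0.139, -0.99, 1.475], [0.0, 0.0, 0.0, 1.0]]
tray_three L [([0.465, -0.234, 0.0], 0.79)] B [([0.464, -0.234, 0.006], 0.89), ([0.473, -0.382, 0.003], 0.3)]
tray_two L [([0.47, -0.382, 0.002], 0.68)] B [([0.474, -0.383, 0.007], 0.91)]
blank L [([0.548, 0.324, 0.002], 0.69)] B [([0.548, 0.318, 0.034], 0.63)]
holder L [([0.448, 0.441, 0
[... 760 characters left out ...]
2, 0.005], 0.64), ([0.506, -0.528, 0.039], 0.36)]
blank L [([0.552, 0.327, 0.006], 0.79)] B [([0.533, 0.32, 0.028], 0.75)]
holder L [([0.452, 0.441, 0.002], 0.64)] B [([0.444, 0.455, 0.034], 0.56), ([0.456, 0.272, 0.019], 0.3)]
collet_a L [([0.459, 0.34, 0.0], 0.54), ([0.438, 0.146, 0.002], 0.4)] B [([0.45, 0.343, 0.019], 0.53)]
step_block L [([0.468, 0.252, 0.002], 0.43)] B [([0.454, 0.27, 0.014], 0.41)]
drilled_block L [([0.436, 0.574, -0.0], 0.6), ([0.571, 0.502, -0.001], 0.55)] B [([0.561, 0.514, 0.024], 0.79), ([0.477, -0.386, 0.005], 0.6)]
jar L [([0.513, -0.552, -0.004], 0.73)] B [([0.506, -0.531, 0.042], 0.6)]
offcut L [([0.436, 0.571, 0.001], 0.74)] B [([0.422, 0.586, 0.034], 0.88)]
```

View pics/top.png

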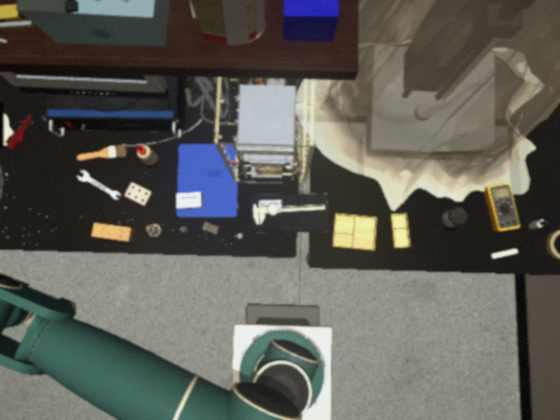

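View pics/side.png

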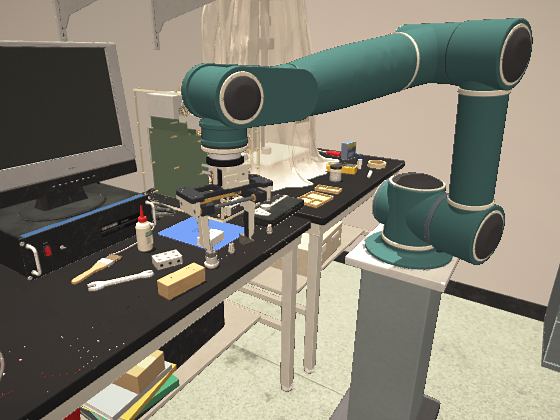

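The top view shows the holder at (153,230), collets at (183,229) and (239,236), the step block at (210,228), the blank at (188,200) and the trays at (355,232) and (400,230). The side view agrees. I'll move above the pieces for a closer wrist view.

```bash
python3 -m pendant '-3.5 -2.1 -1 0;-3.5 -2.1 -1 0;-3.5 -2.1 -1 0;-3.5 -2.1 -1 0;-3.5 -2.1 -1 0;-3.5 -2.1 -1 0;-3.5 -2.1 -1 0;-3.5 -2.1 -1 0;-3.5 -2.1 -1 0;-3.5 -2.1 -1 0;0 0 0 0;0 0 0 0' 1 30
cat >> h.py <<'E'
from scipy.spatial.transform import Rotation as R
def wrist(n):
    s=manip.sense(); d=manip.get_image('wrist'); save(d,n)
    T=np.eye(4);T[:3,:3]=R.from_euler('xyz',s['orientation'],degrees=True).as_matrix();T[:3,3]=s['eef_pos']
    X=T@np.array(d['tool_from_camera'])
    np.savez(n,image=d['image'],depth=d['depth'],K=d['camera_matrix'],X=X)
    return d,X
def ray(K,u,v):
    x=(u-K[0,2])/K[0,0];y=(v-K[1,2])/K[1,1];r=np.hypot(x,y);k=np.where(r>1e-9,np.sin(r)/np.maximum(r,1e-9),1)
    return np.stack([x*k,y*k,np.cos(r)],-1)
def wcloud(n):
    a=np.load(n+'.npz');z=a['depth'];v,u=np.mgrid[:z.shape[0],:z.shape[1]]
    d=ray(a['K'],u,v);P=d/d[...,2:]*z[...,None]; P=P@a['X'][:3,:3].T+a['X'][:3,3];P[z==0]=np.nan
    return P
def proj(n,p):
    a=np.load(n+'.npz');q=(np.asarray(p)-a['X'][:3,3])@a['X'][:3,:3];t=np.arctan2(np.hypot(q[...,0],q[...,1]),q[...,2]);f=np.arctan2(q[...,1],q[...,0])
    return a['K'][0,2]+a['K'][0,0]*t*np.cos(f),a['K'][1,2]+a['K'][1,1]*t*np.sin(f)
def ortho(n,x0,x1,y0,y1,z,mm=1.):
    # top-down map at height z: rows down = -x, cols right = -y
    xs=np.arange(x1,x0,-mm/1000);ys=np.arange(y1,y0,-mm/1000);Y,X=np.meshgrid(ys,xs)
    u,v=proj(n,np.stack([X,Y,np.full_like(X,z)],-1))
    im=np.load(n+'.npz')['image'][...,::-1].copy()
    return cv2.remap(im,u.astype(np.float32),v.astype(np.float32),cv2.INTER_LINEAR)
def bump(P,cx,cy,r,z0,z1):
    m=(np.hypot(P[...,0]-cx,P[...,1]-cy)<r)&(P[...,2]>z0)&(P[...,2]<z1);q=P[m]
    if len(q)<8: return None
    c,s,a=cv2.minAreaRect((q[:,:2]*1000).astype(np.float32))
    return len(q),np.round(c,1),np.round(s,1),round(a,1),np.round(q[:,2].max()*1000,1)
def show(n,d,qs):
    for q in qs.split(): print(q,'L',[(np.round(r['at'],3).tolist(),round(r['p'],2)) for r in manip.landmark_of(d,q)[:3]])
E
python3 - <<'E'
from h import *
d,X=wrist('w1'); print(np.round(X,3).tolist(),d['camera_matrix'].tolist())
show('w1',d,'blank holder collet_a step_block')
P=wcloud('w1')
for n,cx,cy,r,a,b in [('blank',.55,.325,.06,.022,.05),('holder nut',.451,.441,.035,.045,.06),('holder flange',.451,.441,.035,.02,.04),('colA',.442,.146,.03,.015,.05),('colB',.457,.341,.03,.015,.05),('step',.467,.25,.04,.003,.05),('steptop',.467,.25,.04,.027,.05)]: print(n,bump(P,cx,cy,r,a,b))
cv2.imwrite('pics/o1.png',ortho('w1',.39,.63,.1,.5,.025,.5))
# cloth heights near tray two
d=np.load('top.npz');P=cloud({k:d[k] for k in d.files})
for y in np.arange(-.5,-.1,.05):
  print(round(y,2),[int(1000*np.nanmax(np.where((abs(P[...,0]-x)<.02)&(abs(P[...,1]-y)<.025),P[...,2],-1))) for x in np.arange(.42,.75,.04)])
E
```

```text
clock: 3.1
eef_pos: [0.4841, 0.3232, 0.3188]
orientation: [180.0, 0.0, 160.7]
force: [-0.5, -0.0, -0.4]
width: 0.998
gripper_force: 0.0
[[0.331, 0.913, 0.239, 0.419], [0.944, -0.32, -0.084, 0.348], [-0.0, 0.254, -0.967, 0.485], [0.0, 0.0, 0.0, 1.0]] [[325.19226210127806, 0.0, 283.4486351424179], [0.0, 325.19226210127806, 206.78457042871645], [0.0, 0.0, 1.0]]
blank L [([0.552, 0.323, 0.0], 0.84), ([0.456, 0.337, -0.002], 0.5)]
holder L [([0.451, 0.442, -0.001], 0.67)]
collet_a L [([0.438, 0.148, -0.001], 0.59), ([0.457, 0.338, -0.0], 0.52)]
step_block L [([0.464, 0.25, 0.005], 0.55)]
blank (1968, array([554., 327.]), array([51.1, 82.4]), 5.2, np.float64(36.0))
holder nut (320, array([452.5, 440.9]), array([29.7, 31.3]), 31.0, np.float64(60.0))
holder flange (83, array([449.2, 435.5]), array([20.1, 32.3]), 58.5, np.float64(39.4))
colA (144, array([443.5, 139.5]), array([19. , 44.8]), 15.4, np.float64(33.8))
colB (123, array([457.8, 340.7]), array([18.8, 18.5]), 70.9, np.float64(33.3))
step (560, array([476.2, 251.8]), array([49.6, 61.4]), 85.5, np.float64(35.8))
steptop (182, array([467.7, 264.5]), array([16.6, 24.2]), 71.8, np.float64(35.8))
-0.5 [6, 9, 68, 76, 26, 52, 607, 723, 737]
-0.45 [7, 7, 4, 8, 9, 20, 316, 709, 819]
-0.4 [15, 18, 15, 24, 40, 60, 321, 551, 842]
-0.35 [15, 15, 19, 33, 37, 49, 106, 536, 831]
-0.3 [18, 17, 17, 7, 7, 15, 42, 454, 690]
-0.25 [15, 16, 16, 13, 5, 5, 19, 94, 531]
-0.2 [19, 13, 10, 16, 7, 5, 8, 40, 133]
-0.15 [16, 36, 41, 41, 34, 7, 8, 14, 46]
```

View pics/o1.png

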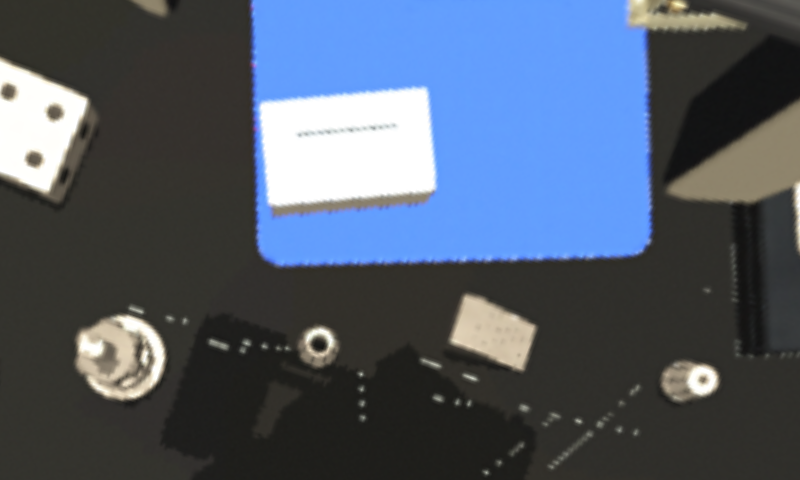

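View pics/w1.png

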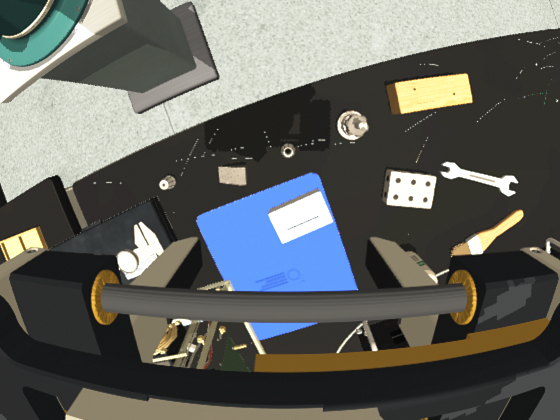

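The blank is cleanly measured: centre about (0.5535, 0.326), with its width axis at 5.2°. The step block's high end is on its left (+y) side. Going for the blank.

```bash
python3 -m pendant '-1.61 .64 1 0;-1.61 .64 1 0;-1.61 .64 1 0;-1.61 .64 1 0;0 0 2 8.19;0 0 2 8.19;0 0 2 8.19;0 0 2 8.19;0 0 2 8.19;0 0 2 8.19;0 0 2 8.19;0 0 2 8.19' 1 30
python3 -m pendant '0 0 2 0;0 0 2 0;0 0 2 0;0 0 0 0;0 0 0 0'
python3 - <<'E'
from h import *
wrist('w2'); P=wcloud('w2'); print(bump(P,.554,.327,.06,.022,.05),bump(P,.554,.327,.06,.03,.05))
E
```

```text
clock: 4.55
eef_pos: [0.5523, 0.3273, 0.1177]
orientation: [-180.0, 0.0, 95.0]
force: [0.4, 0.2, 0.3]
width: 1.002
gripper_force: 0.0
clock: 5.05
eef_pos: [0.5526, 0.3271, 0.059]
orientation: [-180.0, 0.0, 95.3]
force: [0.5, 0.7, -0.2]
width: 0.999
gripper_force: 0.0
(9330, array([554.1, 329.4]), array([50.7, 77.9]), 5.0, np.float64(36.2)) (9178, array([554.1, 329.4]), array([50.7, 77.9]), 5.0, np.float64(36.2))
```

View pics/w2.png

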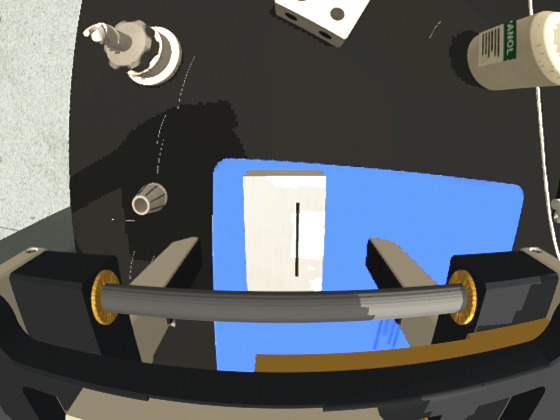

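The blank sits centred between the fingers, at columns 245–325 with the fingers at about 200 and 365. Descending and gripping.

```bash
python3 -m pendant '0 0 2 0;0 0 1.5 0;0 0 .85 0;0 0 0 0;0 0 0 0'
python3 -m pendant '0 0 0 0;0 0 0 0;0 0 0 0;0 0 0 0;0 0 0 0;0 0 0 0;0 0 0 0;0 0 0 0' 0 40
```

```text
clock: 5.6
eef_pos: [0.5531, 0.3268, 0.0156]
orientation: [180.0, -0.0, 95.2]
force: [0.5, -0.4, -0.1]
width: 1.0
gripper_force: 0.0
clock: 6.4
eef_pos: [0.5529, 0.3266, 0.0152]
orientation: [-180.0, 0.0, 95.2]
force: [-0.6, 0.5, 1.5]
width: 0.534
gripper_force: 40.0
```

```bash
python3 -m pendant '0 0 -1.5 0;0 0 -3 0;0 0 -4 0;0 0 -4 0;.37 -4.08 -2 0;.37 -4.08 -2 0;.37 -4.08 -2 0;0 0 0 0'
python3 -m pendant '-4.43 -.76 0 0;-4.43 -.76 0 0;-4.43 -.76 0 0;-4.43 -.76 0 0;-4.43 -.76 0 0;-4.43 -.76 0 0;-4.43 -.76 0 0;-4.43 -.76 0 0;-4.43 -.76 0 0;-4.43 -.76 0 0;-4.43 -.76 0 0;-4.43 -.76 0 0'
python3 -m pendant '-4.43 -.76 0 0;-4.43 -.76 0 0;0 0 0 7.93;0 0 0 7.93;0 0 0 7.93;0 0 0 7.93;0 0 0 7.93;0 0 0 7.93;0 0 0 7.93;0 0 0 7.93;0 0 0 7.93;0 0 0 7.93'
python3 -m pendant '0 0 0 7.93;0 0 0 7.93;0 0 0 0;0 0 0 0'
python3 - <<'E'
from h import *
d,X=wrist('w3'); show('w3',d,'tray_three tray_two')
cv2.imwrite('pics/o3.png',ortho('w3',.37,.57,-.45,-.13,.014,.4))
print(manip.sense()['joint_pos'])
E
```

```text
clock: 7.2
eef_pos: [0.4273, 0.3271, 0.2047]
orientation: [179.8, -0.2, 95.3]
force: [0.8, 0.0, -2.9]
width: 0.529
gripper_force: 40.0
clock: 8.4
eef_pos: [0.387, -0.2133, 0.2007]
orientation: [180.0, 0.0, 95.2]
force: [0.9, 0.4, -4.9]
width: 0.535
gripper_force: 40.0
clock: 9.6
eef_pos: [0.3806, -0.301, 0.2004]
orientation: [-180.0, 0.0, 15.6]
force: [-0.1, -0.2, -3.5]
width: 0.534
gripper_force: 40.0
clock: 10.0
eef_pos: [0.3806, -0.3009, 0.2003]
orientation: [-180.0, 0.0, 0.3]
force: [-0.1, -0.0, -3.3]
width: 0.534
gripper_force: 40.0
tray_three L [([0.47, -0.235, 0.002], 0.93)]
tray_two L [([0.473, -0.38, -0.0], 0.76)]
[-4.13290733e+01 -1.72948688e+01  1.06610206e+02 -2.41635752e-04
  9.06925060e+01  4.84397255e+01]
```

View pics/o3.png

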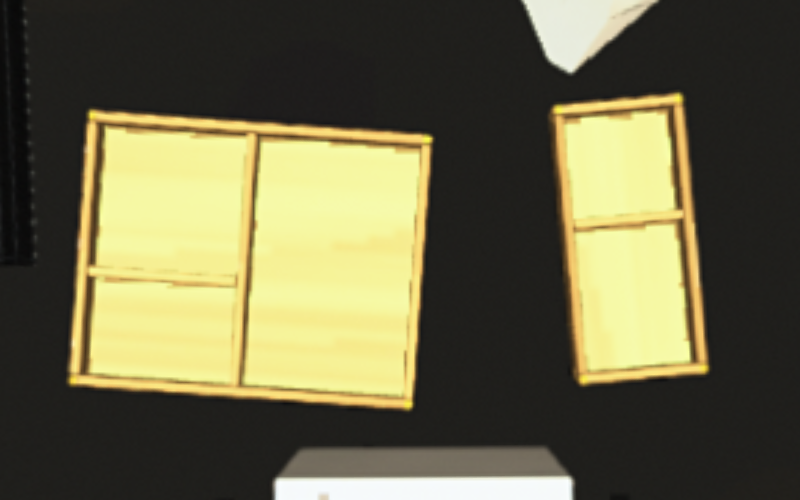

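The rectified wrist view shows both trays clearly. tray_three spans about (70–432, 110–408) with the small collet bay lower left. tray_two spans about (553–708, 95–383) with its collet bay on top.

```bash
python3 - <<'E'
from h import *
im=cv2.imread('pics/o3.png').astype(int)
m=((im[...,2]-im[...,0]>50)).astype(np.uint8)
n,l,st,_=cv2.connectedComponentsWithStats(m)
for i in range(1,n):
    if st[i,4]<5000: continue
    v,u=np.nonzero(l==i); p=np.stack([570-.4*v,-130-.4*u],-1).astype(np.float32)
    c,s,a=cv2.minAreaRect(p); print(np.round(c,1),np.round(s,1),round(a,2))
    a=a if a<45 else a-90
    r=np.radians(a);M=np.array([[np.cos(r),-np.sin(r)],[np.sin(r),np.cos(r)]])
    for b in ([(0,-32),(22,35),(-31,35)] if c[1]>-300 else [(-25,0),(29,0)]): print(b,np.round(np.array(c)+M@b,1),'yaw',round(a,2))
E
```

```text
[ 474.6 -381.7] [113.4  54.1] 5.34
(-25, 0) [ 449.7 -384. ] yaw 5.34
(29, 0) [ 503.4 -379. ] yaw 5.34
[ 466.2 -229.9] [138.9 111.3] 85.84
(0, -32) [ 463.9 -261.8] yaw -4.16
(22, 35) [ 490.7 -196.6] yaw -4.16
(-31, 35) [ 437.8 -192.8] yaw -4.16
```

```bash
python3 -m pendant '2.8 -1.25 0 1.5;2.8 -1.25 0 1.5;2.8 -1.25 0 1.4;0 0 4 0;0 0 4 0;0 0 4 0;0 0 3 0;0 0 0 0;0 0 0 0;0 0 0 0'
```

```text
clock: 11.15
eef_pos: [0.4665, -0.266, 0.0525]
orientation: [179.9, -0.1, -4.3]
force: [-0.7, 0.0, -4.1]
width: 0.534
gripper_force: 40.0
```

```bash
python3 -m pendant '-.15 -.25 1.5 0;0 0 1.2 0;0 0 .6 0;0 0 .25 0;0 0 0 0;0 0 0 0;0 0 0 0'
```

```text
clock: 11.85
eef_pos: [0.4642, -0.2626, 0.0154]
orientation: [-180.0, 0.0, -4.3]
force: [-8.3, 4.7, 12.5]
width: 0.533
gripper_force: 40.0
```

```bash
python3 -m pendant '0 0 -.1 0;0 0 0 0;0 0 0 0;0 0 0 0;0 0 0 0;0 0 0 0' .8
python3 -m pendant '0 0 -2 0;0 0 -4 0;0 0 -4 0;0 0 -4 0;0 0 -3 0;-2 -2.5 0 0;0 0 0 0' 
python3 - <<'E'
from h import *
d,X=wrist('w4'); P=wcloud('w4'); print(bump(P,.464,-.263,.07,.025,.06))
cv2.imwrite('pics/o4.png',ortho('w4',.37,.57,-.45,-.13,.02,.4))
E
```

```text
clock: 12.45
eef_pos: [0.4643, -0.2628, 0.0156]
orientation: [-180.0, 0.0, -4.3]
force: [-0.2, -0.8, 0.8]
width: 0.799
gripper_force: 0.0
clock: 13.15
eef_pos: [0.4455, -0.2351, 0.1868]
orientation: [180.0, -0.1, -4.3]
force: [0.5, -1.0, -0.4]
width: 0.801
gripper_force: 0.0
(3975, array([ 463.8, -261.2]), array([49.8, 80.8]), 85.8, np.float64(37.0))
```

View pics/o4.png

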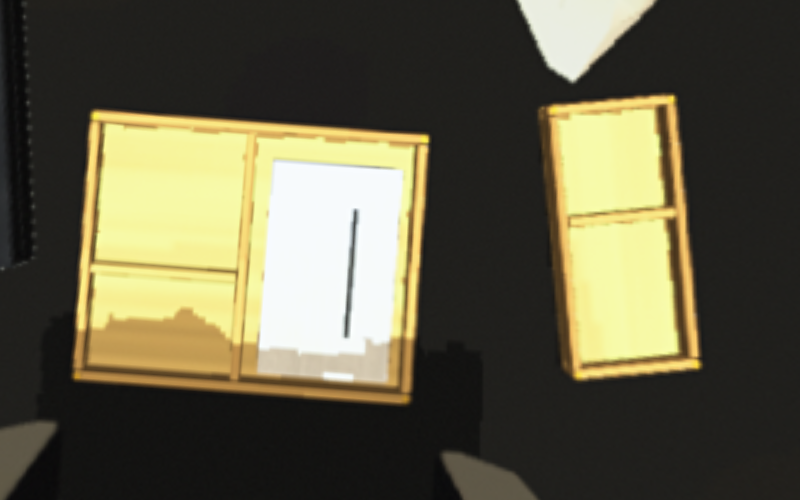

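The blank lies squarely in its bay at (258–405, 160–380). Next is the holder.

```bash
python3 -m pendant '-.32 -4.82 0 0;-.32 -4.82 0 0;-.32 -4.82 0 0;-.32 -4.82 0 0;-.32 -4.82 0 0;-.32 -4.82 0 0;-.32 -4.82 0 0;-.32 -4.82 0 0;-.32 -4.82 0 0;-.32 -4.82 0 0;-.32 -4.82 0 0;-.32 -4.82 0 0' 1
python3 -m pendant '-.32 -4.82 0 0;-.32 -4.82 0 0;0 0 0 0;0 0 0 0;0 0 0 0;0 0 0 0'
python3 - <<'E'
from h import *
d,X=wrist('w5');show('w5',d,'holder collet_a'); P=wcloud('w5'); 
for a,b in ((.036,.055),(.02,.036),(.07,.1)): print(bump(P,.451,.441,.035,a,b))
cv2.imwrite('pics/o5.png',ortho('w5',.39,.51,.32,.5,.05,.3))
E
```

```text
clock: 14.4
eef_pos: [0.4515, 0.3454, 0.185]
orientation: [180.0, 0.0, -4.3]
force: [0.2, -0.7, 0.1]
width: 1.001
gripper_force: 0.0
clock: 15.0
eef_pos: [0.4528, 0.4388, 0.1858]
orientation: [-180.0, -0.0, -4.4]
force: [-0.3, -0.2, -0.0]
width: 1.004
gripper_force: 0.0
holder L [([0.467, 0.249, 0.004], 0.31)]
collet_a L [([0.458, 0.336, 0.001], 0.76), ([0.434, 0.148, 0.001], 0.57)]
(657, array([452.6, 441.5]), array([30.6, 31.6]), 87.6, np.float64(54.9))
(139, array([458.9, 440.7]), array([32.3, 20.4]), 85.9, np.float64(35.6))
(158, array([452.7, 441.6]), array([ 9.8, 10.3]), 53.2, np.float64(89.4))
```

View pics/o5.png

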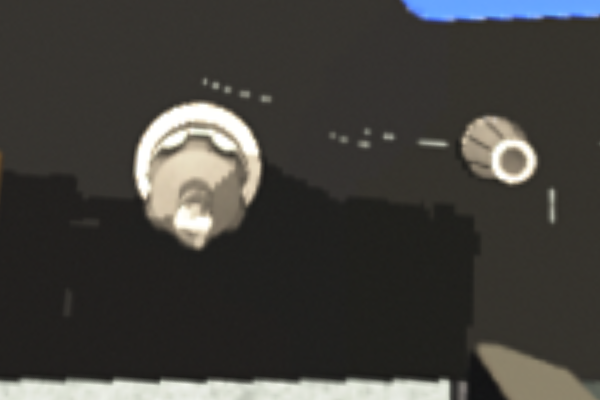

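The holder stands upright, and its nut and cutter both centre on (0.4527, 0.4416).

```bash
python3 -m pendant '0 -.28 2 0;0 0 4 0;0 0 4 0;0 0 3 0;0 0 1.3 0;0 0 .6 0;0 0 0 0;0 0 0 0'
python3 -m pendant '0 0 0 0;0 0 0 0;0 0 0 0;0 0 0 0;0 0 0 0;0 0 0 0;0 0 0 0;0 0 0 0;0 0 0 0' 0 35
```

```text
clock: 15.95
eef_pos: [0.4533, 0.4432, 0.0384]
orientation: [-179.9, -0.1, -4.3]
force: [-0.1, 0.2, 0.6]
width: 1.001
gripper_force: 0.0
clock: 16.85
eef_pos: [0.4526, 0.4425, 0.0366]
orientation: [180.0, 0.0, -4.3]
force: [-0.3, -1.2, 1.7]
width: 0.333
gripper_force: 35.0
```

```bash
python3 -m pendant '0 0 -2 0;0 0 -4 0;0 0 -4 0;0 0 -4 0;.6 4.54 0 0;.6 4.54 0 0;.6 4.54 0 0;.6 4.54 0 0;.6 4.54 0 0;.6 4.54 0 0;.6 4.54 0 0;.6 4.54 0 0'
python3 -m pendant '.6 4.54 0 0;.6 4.54 0 0;.6 4.54 0 0;.6 4.54 0 0;.6 4.54 0 0;.6 4.54 0 0;0 0 4 0;0 0 3 0;0 0 0 0;0 0 0 0;0 0 0 0'
```

```text
clock: 18.05
eef_pos: [0.4727, 0.0752, 0.1765]
orientation: [-180.0, -0.0, -4.3]
force: [0.8, -0.6, -2.2]
width: 0.338
gripper_force: 34.9
clock: 19.15
eef_pos: [0.4893, -0.1975, 0.1087]
orientation: [180.0, -0.1, -4.3]
force: [-0.6, 0.2, -2.0]
width: 0.338
gripper_force: 35.0
```

```bash
python3 -m pendant '0 0 3 0;0 0 2.2 0;0 0 1 0;0 0 .45 0;0 0 0 0;0 0 0 0;0 0 0 0'
```

```text
clock: 19.85
eef_pos: [0.4889, -0.1976, 0.0412]
orientation: [180.0, -0.1, -4.3]
force: [0.8, 0.9, -2.3]
width: 0.337
gripper_force: 34.9
```

```bash
python3 -m pendant '0 0 .1 0;0 0 0 0;0 0 0 0'
python3 -m pendant '0 0 0 0;0 0 0 0;0 0 0 0;0 0 0 0;0 0 0 0' .75
python3 -m pendant '0 0 -2 0;0 0 -4 0;0 0 -4 0;0 0 -4 0;0 0 0 0'
python3 - <<'E'
from h import *
d,X=wrist('w6');P=wcloud('w6'); 
for a,b in ((.04,.055),(.07,.1)): print(bump(P,.489,-.197,.035,a,b))
c=np.load('w6.npz')['image']
E
```

```text
clock: 20.15
eef_pos: [0.4891, -0.1977, 0.0405]
orientation: [180.0, -0.1, -4.3]
force: [-1.7, 0.9, 6.9]
width: 0.337
gripper_force: 35.0
clock: 20.65
eef_pos: [0.4885, -0.1974, 0.0391]
orientation: [-180.0, 0.0, -4.3]
force: [0.2, 1.2, -0.4]
width: 0.717
gripper_force: 0.0
clock: 21.15
eef_pos: [0.4901, -0.1981, 0.185]
orientation: [179.8, -0.4, -4.3]
force: [0.3, -0.7, -0.2]
width: 0.751
gripper_force: 0.0
(214, array([ 489. , -196.7]), array([30.2, 32. ]), 86.0, np.float64(55.0))
(175, array([ 489.1, -196.5]), array([10. , 10.2]), 55.1, np.float64(93.6))
```

Holder is upright in its bay (cutter top at 93.6 mm, centred over the nut). Next, the collet near (0.457, 0.340).

```bash
python3 -m pendant '-.61 -4.45 0 0;-.61 -4.45 0 0;-.61 -4.45 0 0;-.61 -4.45 0 0;-.61 -4.45 0 0;-.61 -4.45 0 0;-.61 -4.45 0 0;-.61 -4.45 0 0;-.61 -4.45 0 0;-.61 -4.45 0 0;-.61 -4.45 0 0;-.61 -4.45 0 0'
python3 -m pendant '0 0 4 0;0 0 3 0;0 0 0 0;0 0 0 0;0 0 0 0'
python3 - <<'E'
from h import *
d,X=wrist('w7');show('w7',d,'collet_a step_block'); P=wcloud('w7'); 
for a,b in ((.02,.04),(.029,.036)): print(bump(P,.457,.340,.025,a,b), bump(P,.44,.147,.025,a,b),bump(P,.467,.25,.04,a,b))
E
```

```text
clock: 22.4
eef_pos: [0.4548, 0.3423, 0.1776]
orientation: [179.9, 0.1, -4.3]
force: [0.1, 0.1, 0.4]
width: 0.752
gripper_force: 0.0
clock: 22.9
eef_pos: [0.4564, 0.3407, 0.1108]
orientation: [-179.9, -0.1, -4.3]
force: [0.0, -0.3, 0.2]
width: 0.752
gripper_force: 0.0
collet_a L [([0.438, 0.148, 0.001], 0.91), ([0.455, 0.341, 0.001], 0.73)]
step_block L [([0.467, 0.249, 0.004], 0.72)]
(300, array([459.6, 340.7]), array([17.2, 14.6]), 86.0, np.float64(33.5)) (289, array([440.9, 153.2]), array([16.9, 16.6]), 64.9, np.float64(33.1)) (823, array([467., 261.]), array([26. , 25.2]), 72.7, np.float64(34.2))
(136, array([459. , 340.9]), array([13.4, 13.3]), 86.0, np.float64(33.5)) (146, array([440. , 152.5]), array([13.3, 14.2]), 34.9, np.float64(33.1)) (451, array([468.4, 265.7]), array([16.1, 25. ]), 72.3, np.float64(34.2))
```

```bash
python3 -m pendant '.14 0 3 0;0 0 3 0;0 0 2 0;0 0 1 0;0 0 .6 0;0 0 0 0;0 0 0 0'
python3 -m pendant '0 0 0 0;0 0 0 0;0 0 0 0;0 0 0 0;0 0 0 0;0 0 0 0;0 0 0 0;0 0 0 0' 0 20
```

```text
clock: 23.75
eef_pos: [0.4576, 0.3408, 0.0143]
orientation: [-179.9, -0.1, -4.3]
force: [0.4, -1.4, -0.3]
width: 0.747
gripper_force: 0.0
clock: 24.55
eef_pos: [0.4571, 0.3404, 0.0131]
orientation: [180.0, 0.0, -4.3]
force: [0.6, -0.5, -1.2]
width: 0.193
gripper_force: 19.6
```

```bash
python3 -m pendant '0 0 -2 0;0 0 -4 0;0 0 -4 0;0 0 -4 0;0 0 -3 0;0 0 0 0;0 0 0 0'
python3 - <<'E'
from h import *
d,X=wrist('w8');cv2.imwrite('pics/o8.png',cv2.resize(d['image'][240:420,180:380][...,::-1],None,fx=3,fy=3))
E
```

```text
clock: 25.25
eef_pos: [0.4571, 0.3405, 0.1831]
orientation: [-180.0, -0.0, -4.3]
force: [0.2, 0.5, 0.3]
width: 0.193
gripper_force: 19.6
```

View pics/o8.png

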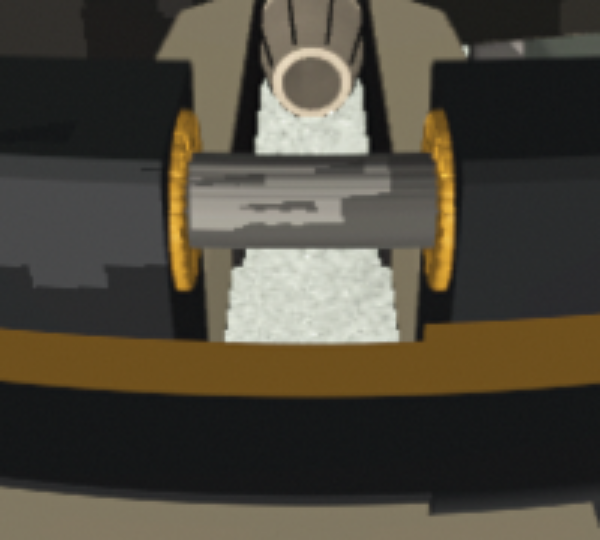

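The collet is held upright between the fingers. Carrying it to the three-bay tray.

```bash
python3 -m pendant '.17 4.45 0 0;.17 4.45 0 0;.17 4.45 0 0;.17 4.45 0 0;.17 4.45 0 0;.17 4.45 0 0;.17 4.45 0 0;.17 4.45 0 0;.17 4.45 0 0;.17 4.45 0 0;.17 4.45 0 0;.17 4.45 0 0'
python3 -m pendant '0 0 3 0;0 0 4 0;0 0 4 0;0 0 3 0;0 0 0 0;0 0 0 0;0 0 0 0'
```

```text
clock: 26.5
eef_pos: [0.4363, -0.1952, 0.1816]
orientation: [-180.0, 0.1, -4.3]
force: [0.4, 1.1, -0.8]
width: 0.193
gripper_force: 19.6
clock: 27.2
eef_pos: [0.4379, -0.1939, 0.0447]
orientation: [180.0, -0.1, -4.3]
force: [-0.7, -0.4, 0.0]
width: 0.193
gripper_force: 19.6
```

```bash
python3 -m pendant '0 0 1.5 0;0 0 .7 0;0 0 .4 0;0 0 0 0;0 0 0 0;0 0 0 0'
```

```text
clock: 27.8
eef_pos: [0.4372, -0.1936, 0.017]
orientation: [-180.0, 0.0, -4.3]
force: [0.5, -0.4, -0.4]
width: 0.193
gripper_force: 19.6
```

```bash
python3 -m pendant '0 0 .1 0;0 0 0 0;0 0 0 0'
```

```text
clock: 28.1
eef_pos: [0.4375, -0.1937, 0.0169]
orientation: [180.0, -0.0, -4.3]
force: [-3.1, 1.5, 9.0]
width: 0.194
gripper_force: 20.5
```

```bash
python3 -m pendant '0 0 0 0;0 0 0 0;0 0 0 0;0 0 0 0;0 0 0 0;0 0 -1 0;0 0 -3 0;0 0 -4 0;0 0 -4 0;0 0 -3 0;0 0 0 0' .5
python3 - <<'E'
from h import *
d,X=wrist('w9');P=wcloud('w9'); print(bump(P,.437,-.194,.022,.025,.05)); show('w9',d,'collet_a holder blank')
c=ortho('w9',.4,.52,-.3,-.14,.03,.3);cv2.imwrite('pics/o9.png',c)
E
python3 -m pendant '-.05 -4.5 0 0;-.05 -4.5 0 0;-.05 -4.5 0 0;-.05 -4.5 0 0;-.05 -4.5 0 0;-.05 -4.5 0 0;-.05 -4.5 0 0;-.05 -4.5 0 0;-.05 -4.5 0 0;-.05 -4.5 0 0;0 0 0 0'
python3 -m pendant '0 0 0 -8.51;0 0 0 -8.51;0 0 0 -8.51;0 0 0 -8.51;0 0 0 -8.51;0 0 0 -8.51;0 0 0 -8.51;0 0 0 -8.51;0 0 0 -8.51;0 0 0 0;0 0 0 0'
python3 - <<'E'
from h import *
d,X=wrist('w10');P=wcloud('w10'); show('w10',d,'collet_a step_block')
for a,b in ((.004,.05),(.01,.05),(.018,.05),(.0275,.05)): print(a,bump(P,.465,.252,.04,a,b))
for a in (.015,.029): print(bump(P,.44,.147,.03,a,.05))
a=ortho('w10',.42,.52,.2,.3,.03,.25);cv2.imwrite('pics/o10.png',np.hstack([c[:,-533:],a]))
E
```

```text
clock: 29.2
eef_pos: [0.4385, -0.1942, 0.1714]
orientation: [179.9, -0.4, -4.3]
force: [0.5, -0.1, -1.1]
width: 0.5
gripper_force: 0.0
(185, array([ 439.4, -191.9]), array([16.8, 15.1]), 86.6, np.float64(37.4))
collet_a L [([0.438, 0.147, 0.0], 0.85), ([0.438, -0.196, 0.006], 0.81)]
holder L [([0.486, -0.193, 0.006], 0.61)]
blank L [([0.464, -0.261, 0.003], 0.62)]
clock: 30.5
eef_pos: [0.4652, 0.2593, 0.1643]
orientation: [180.0, 0.2, -4.1]
force: [0.5, -0.5, 0.3]
width: 0.501
gripper_force: 0.0
clock: 31.6
eef_pos: [0.4659, 0.2551, 0.1654]
orientation: [-180.0, 0.1, 72.0]
force: [-0.1, -0.2, -0.6]
width: 0.502
gripper_force: 0.0
collet_a L [([0.434, 0.151, -0.001], 0.74)]
step_block L [([0.465, 0.249, 0.002], 0.57)]
0.004 (1048, array([477.3, 248.3]), array([44.2, 52.7]), 72.5, np.float64(34.3))
0.01 (861, array([465.1, 255.4]), array([37.9, 25. ]), 73.0, np.float64(34.3))
0.018 (682, array([466.6, 260.4]), array([27.5, 25. ]), 72.5, np.float64(34.3))
0.0275 (407, array([468.2, 265.4]), array([16.9, 24.9]), 72.9, np.float64(34.3))
(117, array([441.2, 157.6]), array([ 8. , 18.8]), 78.2, np.float64(28.4))
NoneTraceback (most recent call last):
  File "<stdin>", line 5, in <module>
NameError: name 'c' is not defined
```

View pics/o9.png

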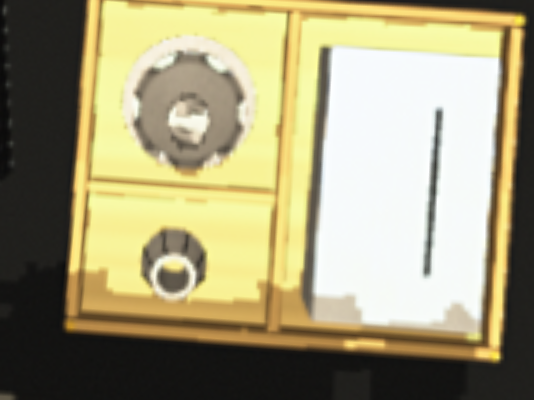

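Tray three is complete: holder at (190,110), collet at (173,270) and blank at (410,185), all upright in their bays. The gripper is over the step block's grasp point and aligned with it, so I'm descending.

```bash
python3 -m pendant '0 0 3 0;0 0 4 0;0 0 4 0;0 0 2.5 0;0 0 1.2 0;0 0 .6 0;0 0 0 0;0 0 0 0'
python3 -m pendant '0 0 0 0;0 0 0 0;0 0 0 0;0 0 0 0;0 0 0 0;0 0 0 0' 0 30
python3 -m pendant '0 0 -2 0;0 0 -4 0;0 0 -4 0;0 0 -4 0;0 0 -2 0;0 0 0 0;0 0 0 0'
```

```text
clock: 32.55
eef_pos: [0.4668, 0.2559, 0.0145]
orientation: [179.9, -0.1, 72.3]
force: [0.5, 0.0, -0.0]
width: 0.501
gripper_force: 0.0
clock: 33.15
eef_pos: [0.4663, 0.2556, 0.0136]
orientation: [180.0, -0.0, 72.3]
force: [-1.6, -1.4, 5.9]
width: 0.265
gripper_force: 30.0
clock: 33.85
eef_pos: [0.4659, 0.2554, 0.1721]
orientation: [-180.0, 0.0, 72.3]
force: [-0.1, -0.6, -1.2]
width: 0.265
gripper_force: 30.0
```

```bash
python3 -m pendant '0 0 0 8.37;0 0 0 8.37;0 0 0 8.37;0 0 0 8.37;0 0 0 8.37;0 0 0 8.37;0 0 0 8.37;0 0 0 8.37;0 0 0 0'
python3 -m pendant '-.5 4.53 0 0;-.5 4.53 0 0;-.5 4.53 0 0;-.5 4.53 0 0;-.5 4.53 0 0;-.5 4.53 0 0;-.5 4.53 0 0;-.5 4.53 0 0;-.5 4.53 0 0;-.5 4.53 0 0;-.5 4.53 0 0;-.5 4.53 0 0'
python3 -m pendant '-.5 4.53 0 0;-.5 4.53 0 0;0 0 4 0;0 0 4 0;0 0 3 0;0 0 1.5 0;0 0 0 0;0 0 0 0;0 0 0 0'
```

```text
clock: 34.75
eef_pos: [0.4656, 0.2552, 0.171]
orientation: [179.9, 0.2, 5.2]
force: [-0.2, -0.2, -0.3]
width: 0.267
gripper_force: 30.0
clock: 35.95
eef_pos: [0.4559, -0.2931, 0.1718]
orientation: [-179.9, 0.1, 5.6]
force: [0.4, 1.0, -1.0]
width: 0.269
gripper_force: 30.0
clock: 36.85
eef_pos: [0.4559, -0.3829, 0.05]
orientation: [179.9, -0.1, 5.4]
force: [-0.2, 0.3, -0.3]
width: 0.265
gripper_force: 30.0
```

```bash
python3 -m pendant '0 0 1.5 0;0 0 1 0;0 0 .5 0;0 0 0 0;0 0 0 0;0 0 0 0'
```

```text
clock: 37.45
eef_pos: [0.4551, -0.3824, 0.0179]
orientation: [-180.0, 0.0, 5.3]
force: [0.2, -0.0, -0.4]
width: 0.266
gripper_force: 30.0
```

```bash
python3 -m pendant '0 0 .1 0;0 0 0 0;0 0 0 0'
```

```text
clock: 37.75
eef_pos: [0.4552, -0.3825, 0.0173]
orientation: [180.0, -0.0, 5.3]
force: [-0.2, 0.5, 1.2]
width: 0.266
gripper_force: 30.0
```

```bash
python3 -m pendant '0 0 0 0;0 0 0 0;0 0 0 0;0 0 0 0;0 0 0 0;0 0 -1 0;0 0 -3 0;0 0 -4 0;0 0 -4 0;0 0 -3 0;0 0 0 0' .6
python3 - <<'E'
from h import *
d,X=wrist('w11');show('w11',d,'step_block tray_two');P=wcloud('w11');print(bump(P,.45,-.383,.04,.018,.06))
cv2.imwrite('pics/o11.png',ortho('w11',.4,.54,-.46,-.32,.02,.3))
E
python3 -m pendant '.28 -4.42 0 0;.28 -4.42 0 0;.28 -4.42 0 0;.28 -4.42 0 0;.28 -4.42 0 0;.28 -4.42 0 0;.28 -4.42 0 0;.28 -4.42 0 0;.28 -4.42 0 0;.28 -4.42 0 0;.28 -4.42 0 0;.28 -4.42 0 0'
python3 -m pendant '0 0 0 0;0 0 0 0;0 0 0 0'
python3 - <<'E'
from h import *
d,X=wrist('w12');P=wcloud('w12'); show('w12',d,'collet_a')
for a in (.012,.02,.029): print(bump(P,.44,.147,.022,a,.05))
a=ortho('w12',.37,.51,.08,.22,.02,.3);b=cv2.imread('pics/o11.png');cv2.imwrite('pics/o12.png',np.hstack([a,b[:466,:466]]) if a.shape[0]==b.shape[0] else a)
E
```

```text
clock: 38.85
eef_pos: [0.4563, -0.3835, 0.173]
orientation: [179.7, -0.3, 5.3]
force: [-0.3, -0.8, 0.1]
width: 0.6
gripper_force: 0.0
step_block L [([0.454, -0.384, 0.007], 0.64)]
tray_two L [([0.477, -0.383, 0.002], 0.94)]
(761, array([ 455.9, -380.7]), array([32.6, 24.8]), 5.2, np.float64(38.6))
clock: 40.2
eef_pos: [0.4386, 0.1505, 0.1661]
orientation: [180.0, 0.1, 5.3]
force: [0.5, 0.5, 0.6]
width: 0.599
gripper_force: 0.0
clock: 40.5
eef_pos: [0.4393, 0.1481, 0.1664]
orientation: [180.0, 0.1, 5.3]
force: [-0.5, -1.0, 0.2]
width: 0.599
gripper_force: 0.0
collet_a L [([0.436, 0.148, 0.002], 0.73), ([0.436, -0.195, 0.006], 0.72)]
(336, array([442.4, 151.9]), array([20.5, 17.4]), 85.7, np.float64(33.7))
(243, array([441.4, 151.7]), array([16.8, 15.5]), 69.0, np.float64(33.7))
(150, array([440.6, 151.8]), array([13.7, 13.9]), 62.8, np.float64(33.7))Traceback (most recent call last):
  File "<stdin>", line 4, in <module>
    return _nx.concatenate(arrs, 1, dtype=dtype, casting=casting)
           ~~~~~~~~~~~~~~~^^^^^^^^^^^^^^^^^^^^^^^^^^^^^^^^^^^^^^^
ValueError: all the input array dimensions except for the concatenation axis must match exactly, but along dimension 0, the array at index 0 has size 467 and the array at index 1 has size 466
```

View pics/o11.png

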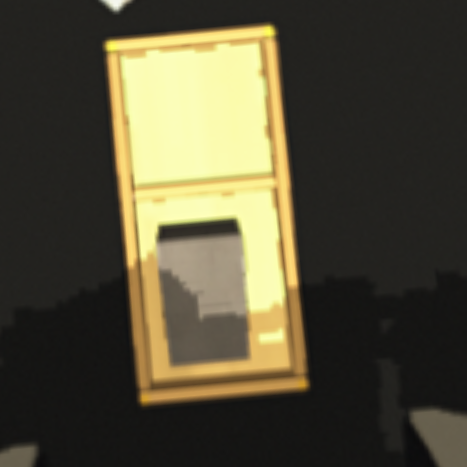

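```bash
python3 -m pendant '.05 -.3 3 0;0 0 4 0;0 0 4 0;0 0 2.5 0;0 0 1.2 0;0 0 .55 0;0 0 0 0;0 0 0 0'
python3 -m pendant '0 0 0 0;0 0 0 0;0 0 0 0;0 0 0 0;0 0 0 0;0 0 0 0;0 0 0 0' 0 20
```

```text
clock: 41.4
eef_pos: [0.4395, 0.1516, 0.0152]
orientation: [-180.0, 0.0, 5.3]
force: [-5.2, -2.3, -4.6]
width: 0.597
gripper_force: 3.0
clock: 42.1
eef_pos: [0.4405, 0.1519, 0.0156]
orientation: [180.0, -0.1, 5.3]
force: [0.8, -2.7, 6.0]
width: 0.183
gripper_force: 20.3
```

The step block sits flat in the large bay at (157–250, 220–365), clear of the walls. The second collet is gripped, so I'll lift it and check.

```bash
python3 -m pendant '0 0 -1 0;0 0 -3 0;0 0 -4 0;0 0 -4 0;0 0 -3 0;0 0 0 0;0 0 0 0'
python3 - <<'E'
from h import *
d,X=wrist('w13');a=cv2.resize(d['image'][220:320,180:380][...,::-1],None,fx=3,fy=3);cv2.imwrite('pics/o13.png',np.vstack([a,ortho('w13',.40,.50,.0,.2,0.,.33)[:300,:600]]))
E
```

```text
clock: 42.8
eef_pos: [0.4397, 0.152, 0.1652]
orientation: [-180.0, -0.1, 5.3]
force: [-0.2, -0.6, -0.8]
width: 0.183
gripper_force: 19.6
```

View pics/o13.png

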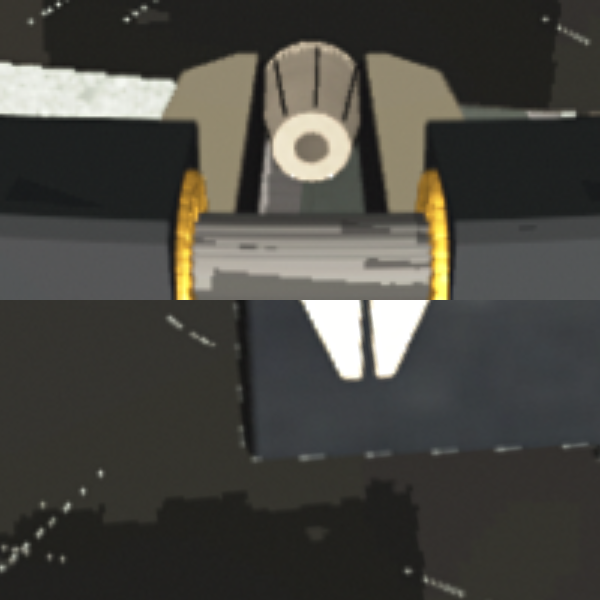

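Collet held upright. On to the two-bay tray.

```bash
python3 -m pendant '.12 4.45 0 0;.12 4.45 0 0;.12 4.45 0 0;.12 4.45 0 0;.12 4.45 0 0;.12 4.45 0 0;.12 4.45 0 0;.12 4.45 0 0;.12 4.45 0 0;.12 4.45 0 0;.12 4.45 0 0;.12 4.45 0 0'
python3 -m pendant '0 0 3 0;0 0 4 0;0 0 3.5 0;0 0 1 0;0 0 0 0;0 0 0 0;0 0 0 0'
```

```text
clock: 44.05
eef_pos: [0.5029, -0.3801, 0.1628]
orientation: [-179.9, 0.1, 5.3]
force: [0.6, 0.3, -0.3]
width: 0.181
gripper_force: 19.6
clock: 44.75
eef_pos: [0.5043, -0.379, 0.0518]
orientation: [179.9, -0.1, 5.3]
force: [-0.4, 0.9, -1.2]
width: 0.181
gripper_force: 19.6
```

```bash
python3 -m pendant '0 0 1.5 0;0 0 1 0;0 0 .5 0;0 0 0 0;0 0 0 0;0 0 0 0'
python3 -m pendant '0 0 .1 0;0 0 0 0;0 0 0 0'
```

```text
clock: 45.35
eef_pos: [0.5035, -0.3783, 0.0196]
orientation: [-180.0, 0.0, 5.3]
force: [-1.1, 2.2, 4.5]
width: 0.186
gripper_force: 20.2
clock: 45.65
eef_pos: [0.5038, -0.3784, 0.0195]
orientation: [-180.0, -0.0, 5.3]
force: [-2.6, 5.0, 13.0]
width: 0.181
gripper_force: 21.0
```

```bash
python3 -m pendant '0 0 -.1 0;0 0 0 0;0 0 0 0;0 0 0 0;0 0 0 0;0 0 0 0;0 0 -1 0;0 0 -3 0;0 0 -4 0;0 0 -4 0;0 0 -4 0;0 0 0 0' .5
python3 -m pendant '-3 -2 -2 0;-3 -2 -2 0;-3 -2 -2 0;0 0 0 0;0 0 0 0'
python3 - <<'E'
from h import *
d,X=wrist('w14');show('w14',d,'collet_a step_block holder blank jar');P=wcloud('w14')
print(bump(P,.503,-.379,.022,.028,.06),bump(P,.437,-.193,.022,.028,.06),bump(P,.489,-.197,.03,.07,.1))
cv2.imwrite('pics/o14.png',ortho('w14',.38,.56,-.46,-.13,.02,.45))
E
```

```text
clock: 46.85
eef_pos: [0.5049, -0.3797, 0.187]
orientation: [179.6, -0.4, 5.3]
force: [0.6, 0.4, -0.2]
width: 0.5
gripper_force: 0.0
clock: 47.35
eef_pos: [0.4082, -0.3271, 0.2404]
orientation: [179.9, -0.1, 5.3]
force: [-0.0, -0.5, -0.5]
width: 0.5
gripper_force: 0.0
collet_a L [([0.498, -0.381, 0.003], 0.74)]
step_block L [([0.452, -0.385, 0.01], 0.98), ([0.475, -0.38, -0.0], 0.19)]
holder L [([0.487, -0.197, 0.006], 0.68)]
blank L [([0.464, -0.262, 0.006], 0.69)]
jar L [([0.517, -0.553, -0.002], 0.8)]
(135, array([ 501.5, -375.3]), array([16.2, 14.4]), 23.4, np.float64(37.8)) (110, array([ 438.2, -193.2]), array([14.7, 16.1]), 4.0, np.float64(37.2)) (121, array([ 488.6, -197.4]), array([ 9.6, 10.3]), 69.1, np.float64(94.3))
```

View pics/o14.png

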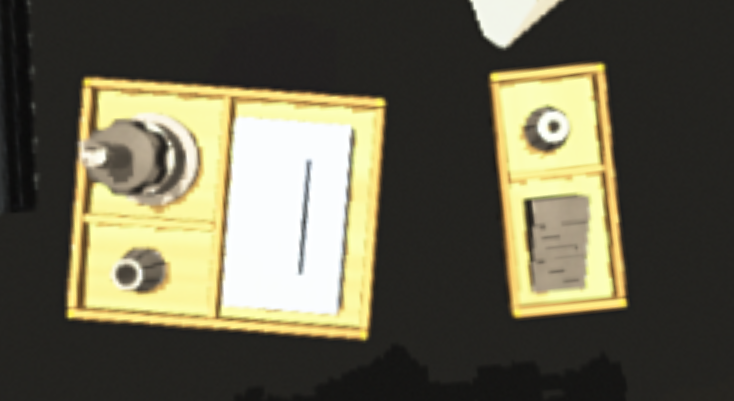

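The final view shows all five pieces upright in their proper bays: holder (150,160), collet (138,270), blank (290,215), collet (548,128) and step block (560,242). The gripper is clear, so I'm handing in.

```bash
python3 -c "
from workcell import manip
print(manip.sign_off())"
```

```text
the job is handed in; nothing more can be done
None
```

Both kits are made up and handed in at about 47 s: the last wrist view shows all five pieces upright in the right bays. I never moved the drilled block, jar or offcut, though I re-checked only the jar; an open finger met about 5 N while descending to the second collet, possibly against the case beside it.

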